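# Load and lock a reagent pack in the blood analyser

### The job

Load the fresh reagent pack (red handle) into the open bay of the white blood analyser: plug it in squarely and press it down, past the stiff seat, until you feel it stop fully home. Then slide the orange latch over the pack's shoulder as far as it goes, and let go. Leave the used pack (purple handle), the tube rack and the spirit bottle where they stand.

Things in the scene. Friction and masses are not known exactly. Their poses are not given: they have to be found in the camera images.
- fresh_pack: Loose white block pack, yellow band, RED handle, 0.15 to 0.3 kg, upright on the bench at any yaw. Plug part 56 (x) x 36 (y) x 49 mm high, foot stepped in to 50 x 30 mm over the lowest 6 mm; on its top (the shoulder) a centred handle 24 (x) x 20 (y) x 36 mm high. Origin: centre of the underside, z up. Fits either way round (half turn).
- fresh_pack_grip (a point): Centre of the top of the fresh pack's red handle, 85 mm above its underside, 36 mm above the shoulder; axes as the pack's. Grip the handle across y (20 mm), fingertips just above the shoulder.
- used_pack: Used pack, same shape and size as the fresh one but with a grey band and a PURPLE handle; loose, stands upright near it, not to be disturbed. Origin: centre of the underside.
- analyser: Fixed white bench analyser, 200 (x) x 280 (y) x 80 mm high, with a flat top. Origin: centre of the underside, z up; its yaw varies. On the top, from +y to -y: a flat dark screen in a 10 mm high grey frame (85 to 131 mm on the +y side), the black-edged bay, the orange latch.
- bay (a point): Centre of the bay's mouth, level with the analyser's flat top, 80 mm above the bench, 20 mm to +y of the analyser's middle; axes as the analyser's. The hole is 38.5 (x) x 58.5 (y) mm with a 2 mm lead-in: the pack's long side lies along the analyser's y. Fully home, the pack's underside is 50 mm below the mouth and its shoulder 1 mm below the analyser's top.
- seat (a joint): Green seat in the bay, m pressed down: 0 raised (start, its surface 40 mm below the mouth; the pack rests on it with its shoulder 9 mm proud), 0.010 at its hard stop. It yields to a steady push of about 10 N (stiff friction plus a damper, 0.4 N at 10 mm/s), does not spring back, and does not sink under the pack's weight.
- latch (a joint): Travel of the orange latch, m: 0 to 0.004 at the start (open), 0.022 closed (hard stop). Slides along the analyser's +y over the bay, 2 N of friction, stays where left. Its bar, 34 (x) x 60 (y) mm, 2 to 10 mm above the analyser's top, ends 39 mm to -y of the bay's centre at 0 and covers 11 mm of the shoulder when closed; a pack not home blocks it.
- latch_tab (a point): Centre of the top of the latch's upright tab, 12 (x) x 22 (y) x 28 mm high, standing on the bar, its top 38 mm above the analyser's top; axes as the analyser's. Moves with the latch. Pinch it across x, or push it towards +y.
- tube_rack: Loose black rack, 164 (x) x 76 (y) x 45 mm, with capped blood tubes standing in it to 102 mm. Origin: centre of the underside. Bystander.
- spirit_bottle: Loose white spirit bottle with a red label, 72 mm diameter, 170 mm high. Origin: centre of the underside. Bystander.

How it is judged:
On the way, in this order (a step that is already met when the one before it is completed fails the run):
1. the fresh pack is in the bay, square, and pressed fully home (z of fresh_pack in the frame of bay below -0.0475 m and horizontal distance between fresh_pack and bay below 0.005 m and value of joint seat above 0.008 m), for 0.2 s.
2. the latch is slid closed over the pack (value of joint latch above 0.019 m and z of fresh_pack in the frame of bay below -0.0475 m), for 0.2 s.
At the end, for the whole second after the job is handed in: The fresh pack rests in the bay, underside over 47.5 mm below the mouth (home: 50), within 5 mm of its centre, under 4 deg tilted, 5.7 deg turned; seat pressed over 8 of 10 mm, latch closed over 19 of 22 mm. Used pack, rack and bottle moved under 25 mm, not tipped (all of step 2 and horizontal distance between fresh_pack and bay below 0.005 m and angle between the x axis of fresh_pack and the y axis of bay, either way round below 0.1 rad and angle between fresh_pack's own z axis and vertical below 0.07 rad and value of joint seat above 0.008 m and linear speed of fresh_pack below 0.02 m/s); the robot touches nothing.
It fails at once if the used pack is moved more than 25 mm or tipped (distance of used_pack from where it was at the start of the episode above 0.025 m or angle between used_pack's own z axis and vertical above 0.3 rad).
It fails at once if the tube rack is moved more than 25 mm or tipped (distance of tube_rack from where it was at the start of the episode above 0.025 m or angle between tube_rack's own z axis and vertical above 0.3 rad).
It fails at once if the spirit bottle is moved more than 25 mm or tipped (distance of spirit_bottle from where it was at the start of the episode above 0.025 m or angle between spirit_bottle's own z axis and vertical above 0.3 rad).
It also fails if it takes over 64 s, if anything falls off the work surface, if the arm or the gripper's body presses on something with over 40 N, if the wrist force passes 120 N, or if a joint passes its speed limit or range.

### The arm

A 7-joint arm with a two-finger parallel gripper is mounted at the origin on the work surface. World frame = base frame: x ahead of the robot, y to its left, z up, the work surface at z = 0. Lengths are in m, angles in rad, forces in N, time in s.
With the tool pointing down it reaches from about 0.4 to 0.85 m from the base axis. Payload 4.5 kg.
Tool frame: the origin (TCP) lies between the finger pads; the fingertips stand 14 mm ahead of it and the grasp point (between the pads) lies 5 mm behind it; x points along the fingers, z is the direction in which the jaws open and shut, and the axes are right-handed (so a half turn about x gives the same grasp; the last joint's range is limited). The gripper opens to 88 mm and grips with 3 to 60 N. Pads are 18 mm wide; open, the fingers measure 123 mm over their backs; the gripper's body (75 mm by 187 mm) begins 45 mm behind the grasp point.
Start: joints at [-1.072, 0.689, -0.195, 1.565, 0.157, 0.902, -0.215], TCP at [0.28, 0.559, 0.213] pointing down, gripper open.
Joint ranges: [-3.01, 3.01], [-0.46, 2.08], [-1.47, 1.51], [0.13, 2.56], [-1, 4.14], [0.04, 2.09], [-2.66, 2.66]. Speed limits (rad/s): [2.57, 2.57, 3.14, 3.14, 3.14, 3.14, 3.14].

### API

Orientations are given as a unit quaternion [x, y, z, w].
In Python, from plant import r, cams gives the robot as it stands.
- The arm moves only by the tool apply_moves, never from a script. Its arguments are lists of equal length, an entry for each row: "travel": the shift along the world's x, y, z in cm, a list of three; "roll": the turn about the world's z in degrees; "gripper": the finger opening in cm, from 0 to 8.81. In form: {"travel": [[x, y, z], ...], "roll": [roll, ...], "gripper": [gripper, ...]}. A call has exactly 8 rows; each row is the pose to reach, as a shift and turn from the pose commanded when the call began; what a row does not reach only later rows make up. A row lasts 1/12 s, in which the tool goes at most 41.7 mm and 7.16 degrees, less where a joint would pass 70% of its speed; a pose out of reach is approached as far as the arm can. A call with a gripper value outside its range is refused whole. The fingers move at their own pace and stop on an object; "newtons" is the grip in N (left out, the last holds). Time passes only in rows, so rows that repeat a pose let the fingers close, or fill a call up. It gives the time, the measured TCP pose, the force and the opening at its end, in the units of the state.
- r.get_state(): the state, without advancing time (a new reading comes with each control period).
- cams.snapshot(name): name is "side" or "top"; returns a dict with "image" (420x560x3 uint8, red, green, blue), "fx", "fy", "cx", "cy" (pixels), "R" (3x3) and "t" (3): a world point X has camera coordinates R X + t. Camera axes: x right, y down, z forward; pixel columns grow to the right and rows downward; lengths in m; the calibration is good to about 2 mm. A picture is of the moment at which its call begins. There is no depth.
- r.finish_job(): hands the job in, once; it reports no verdict.
The state is a dict: "clock": time; "q": joint angles; "qd": joint speeds; "joint_torque": joint torques, N m; "tool_pos": TCP position; "eef_rot": TCP orientation; "contact_force": force on the tool from outside, world axes, zero at the start; "moment": the same for the moment, N m; "opening": opening from 0.0 (shut) to 1.0 (fully open).
Only numpy, scipy, OpenCV 4.12 (cv2) and the standard library are available. Lean on these libraries where they do the work, as an engineer would, in place of code of your own. Each camera call takes 0.05 s, during which the arm holds its last target. There are 200 camera calls.

## Working session

There is one attempt and no reset: what is moved stays moved. The work goes in short steps, Python scripts to look and compute and a tool call to move; the robot and the scene stay as the last step left them, time stands still between calls to the robot, and variables do not carry over. Pictures are saved under pics/ and viewed, about 8 in all and at most 12, crops included, and the job is handed in when it is done.

Besides the shell and the picture viewer there is one more tool, called after ">>>" by a JSON object that holds its "method" and its "body", one argument or row to a line. apply_moves: Moves the arm, as the interface text tells. Its arguments: {"type":"object","properties":{"travel":{"type":"array","items":{"type":"array","items":{"type":"number"}}},"roll":{"type":"array","items":{"type":"number"}},"gripper":{"type":"array","items":{"type":"number"}},"newtons":{"type":"number"}},"required":["travel","roll","gripper"]}

```bash
mkdir -p pics; ls; python3 - <<'E'
from plant import r,cams
import cv2,numpy as np,pickle
d={}
for n in("side","top"):
    s=cams.snapshot(n); d[n]=s; cv2.imwrite(f"pics/{n}0.png",s["image"][:,:,::-1])
    print(n,s["fx"],s["cx"],s["cy"],np.round(s["R"],3).tolist(),np.round(s["t"],3))
pickle.dump(d,open("s0.pkl","wb"))
st=r.get_state();print(st["clock"],st["tool_pos"],st["eef_rot"],st["opening"],st["contact_force"])
E
```

```text
pics
side 463.3380351304804 282.4469558588182 204.92774938604595 [[0.982, -0.19, 0.003], [-0.111, -0.583, -0.805], [0.154, 0.79, -0.593]] [-0.47   0.127  1.337]
top 430.5916695450091 288.76944803162985 209.48892679907374 [[-0.032, -1.0, -0.001], [-0.979, 0.031, -0.201], [0.201, -0.006, -0.98]] [0.002 0.471 1.255]
0.1 [0.27993754 0.55812487 0.21231818] [-0.37179467  0.60214408  0.37109058  0.60123457] 0.9989181718909221 [ 0.34959153 -0.11707255 -0.55636302]
```

View pics/top0.png

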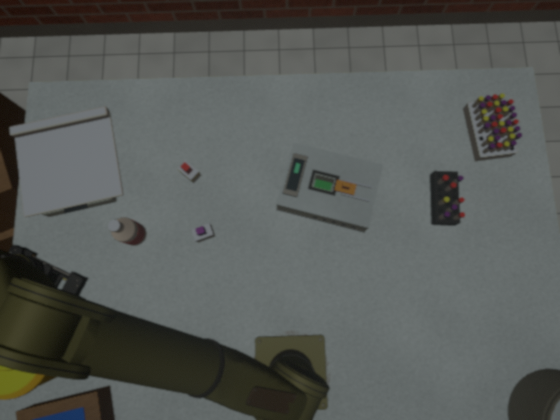

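View pics/side0.png

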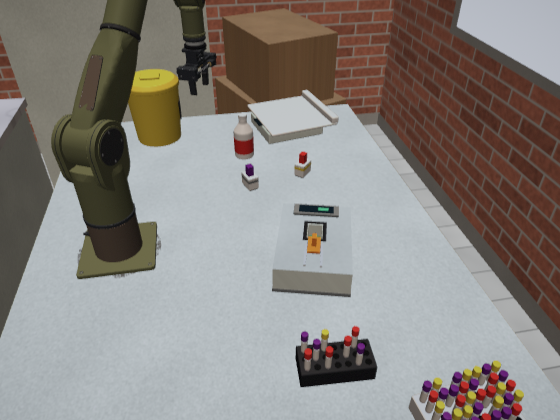

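Top view: fresh pack at (187,168), used pack (203,231), bay (323,182), latch (345,188). The side view agrees: red (303,158), bay (315,231). Next I'll look at enlarged crops.

```bash
python3 - <<'E'
import cv2,numpy as np,pickle
d=pickle.load(open("s0.pkl","rb"))
T=d["top"]["image"][:,:,::-1];S=d["side"]["image"][:,:,::-1]
def c(I,x,y,w,h,W,H):return cv2.resize(I[y:y+h,x:x+w],(W,H),interpolation=cv2.INTER_CUBIC)
a=c(T,165,145,50,50,400,400);b=c(T,270,140,120,100,480,400) 
b=c(T,272,140,118,100,400,339)
b=cv2.copyMakeBorder(b,0,61,0,0,cv2.BORDER_CONSTANT)
e=c(S,280,145,50,40,400,200*8//5);
cv2.imwrite("pics/c1.png",np.hstack([a,b]))
E
```

```text
(no output)
```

View pics/c1.png

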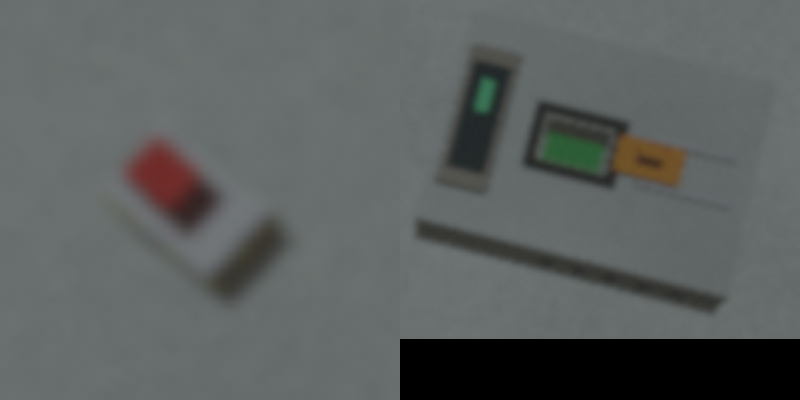

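```bash
cat > h.py <<'E'
import cv2,numpy as np,pickle
def ray(s,u,v):
    R=np.array(s["R"]);t=np.array(s["t"]);d=R.T@np.array([(u-s["cx"])/s["fx"],(v-s["cy"])/s["fy"],1]);return -R.T@t,d
def onz(s,p,z):
    o,d=ray(s,*p);return o+d*(z-o[2])/d[2]
def proj(s,X):
    c=np.array(s["R"])@np.array(X)+np.array(s["t"]);return np.array([s["fx"]*c[0]/c[2]+s["cx"],s["fy"]*c[1]/c[2]+s["cy"]])
def crop(s,x,y,w,h,k=8):
    return cv2.resize(s["image"][y:y+h,x:x+w],None,fx=k,fy=k,interpolation=cv2.INTER_CUBIC)
def big(m):
    cs,_=cv2.findContours(m.astype(np.uint8),cv2.RETR_EXTERNAL,cv2.CHAIN_APPROX_NONE)
    return max(cs,key=cv2.contourArea)
def full(p,x,y,k=8): return (np.asarray(p,float)+.5)/k-.5+[x,y]
def red(I):
    h=cv2.cvtColor(I,cv2.COLOR_RGB2HSV);return ((h[...,0]<8)|(h[...,0]>172))&(h[...,1]>110)&(h[...,2]>60)
def rect(s,m,x,y,z):
    b=cv2.boxPoints(cv2.minAreaRect(big(m)));return np.array([onz(s,full(p,x,y),z) for p in b])
def desc(n,P):
    e=P[1]-P[0],P[2]-P[1];i=int(np.linalg.norm(e[1])>np.linalg.norm(e[0]));L=e[i]
    print(n,"centre",np.round(P.mean(0),4),"sides",np.round([np.linalg.norm(v)*1e3 for v in e],1),"long yaw",round(np.degrees(np.arctan2(L[1],L[0]))%180,1))
E
python3 - <<'E'
from h import *
from scipy.spatial.transform import Rotation as Ro
d=pickle.load(open("s0.pkl","rb"));s=d["top"];S=d["side"]
print(Ro.from_quat([-0.37179467,0.60214408,0.37109058,0.60123457]).as_matrix().round(3))
x,y=165,145;I=crop(s,x,y,50,50);desc("red top",rect(s,red(I),x,y,.085))
bg=I[20:60,20:60].reshape(-1,3).mean(0);df=np.abs(I.astype(float)-bg).max(2)>14
desc("pack diff(z.049)",rect(s,df,x,y,.049))
x,y=272,140;I=crop(s,x,y,118,100);g=I.max(2);h=cv2.cvtColor(I,cv2.COLOR_RGB2HSV)
print("bg levels",bg)
dk=(g<60); 
for c in cv2.findContours(dk.astype(np.uint8),cv2.RETR_EXTERNAL,cv2.CHAIN_APPROX_NONE)[0]:
    if cv2.contourArea(c)>1500:
        P=np.array([onz(s,full(p,x,y),.08) for p in cv2.boxPoints(cv2.minAreaRect(c))]);desc("dark",P)
hole=(h[...,0]>8)&(h[...,0]<22)&(h[...,1]>110)
desc("orange bar z.09",rect(s,hole,x,y,.09))
desc("green seat z.04",rect(s,(h[...,0]>45)&(h[...,0]<70)&(h[...,1]>110),x,y,.04))
x,y=285,145;I=crop(S,x,y,40,40);R=red(I);c=big(R);M=cv2.moments(c);uv=full([M['m10']/M['m00'],M['m01']/M['m00']],x,y)
print("side red",uv,onz(S,uv,.067))
x,y=295,218;I=crop(S,x,y,45,40);
for n,q,m in(("side",S,I.max(2)<60),):
    P=rect(q,m,x,y,.08);desc("side dark",P)
E
```

```text
[[-0.001 -0.894  0.448]
 [-0.002  0.448  0.894]
 [-1.    -0.    -0.002]]
red top centre [0.603  0.2933 0.085 ] sides [16.1 25. ] long yaw 43.4
pack diff(z.049) centre [0.6117 0.3    0.049 ] sides [25.1 41.7] long yaw 43.3
bg levels [104.5075   111.058125 110.050625]
dark centre [ 0.4345 -0.1064  0.08  ] sides [ 10.1 263. ] long yaw 73.6
dark centre [ 0.5554 -0.122   0.08  ] sides [ 8.4 51.3] long yaw 73.3
dark centre [ 0.5441 -0.1187  0.08  ] sides [59.4 80.3] long yaw 73.6
dark centre [ 0.5723 -0.0345  0.08  ] sides [100.   33.4] long yaw 163.7
orange bar z.09 centre [ 0.5253 -0.1798  0.09  ] sides [34.  58.7] long yaw 73.6
green seat z.04 centre [ 0.5481 -0.12    0.04  ] sides [21.9 47. ] long yaw 73.6
side red [302.43787421 157.24110134] [0.60692355 0.29729119 0.067     ]
side dark centre [ 0.5454 -0.1172  0.08  ] sides [78.8 63.2] long yaw 74.7
```

>>> {"method": "apply_moves", "body": {
  "travel": [
    [0.5,-0.5,3],
    [2,-2,6],
    [5,-4,6],
    [8,-6.5,6],
    [11,-9,6],
    [14,-11.5,6],
    [17,-14,6],
    [20,-16.5,6]
  ],
  "roll": [-7,-14,-21,-28,-35,-42,-49,-56],
  "gripper": [8,8,8,8,8,8,7,7]
}}

```text
clock: 0.77
tool_pos: [0.4811, 0.3921, 0.2728]
eef_rot: [-0.044, 0.706, 0.043, 0.706]
contact_force: [-0.2, 2.0, -0.1]
opening: 0.802
```

```bash
python3 - <<'E'
from h import *
d=pickle.load(open("s0.pkl","rb"))
def c(cx,cy,a,z,w,h):
    a=np.radians(a);u=np.array([np.cos(a),np.sin(a)]);v=np.array([-u[1],u[0]])
    return [np.r_[np.array([cx,cy])+i*w/2*u+j*h/2*v,z] for i,j in((1,1),(1,-1),(-1,-1),(-1,1))]
V=[]
for n,x,y,w,h,k in(("top",165,145,50,50,8),("side",280,140,50,50,8)):
    s=d[n];I=crop(s,x,y,w,h,k)
    J=I.copy()
    for z,w,h in((.085,.024,.020),(.049,.056,.036),(.006,.056,.036)):
        p=[((proj(s,X)-[x,y]+.5)*k).astype(int) for X in c(.605,.295,43.4,z,w,h)]
        cv2.polylines(J,[np.array(p)],True,(255,255,0),1)
    V.append(J)
cv2.imwrite("pics/c2.png",np.hstack(V)[:,:,::-1])
s=d["top"];print("used",onz(s,(203,231),.085),"bottle",onz(s,(117,226),.17))
E
```

```text
used [0.40706922 0.238798   0.085     ] bottle [0.41463146 0.4555149  0.17      ]
```

View pics/c2.png

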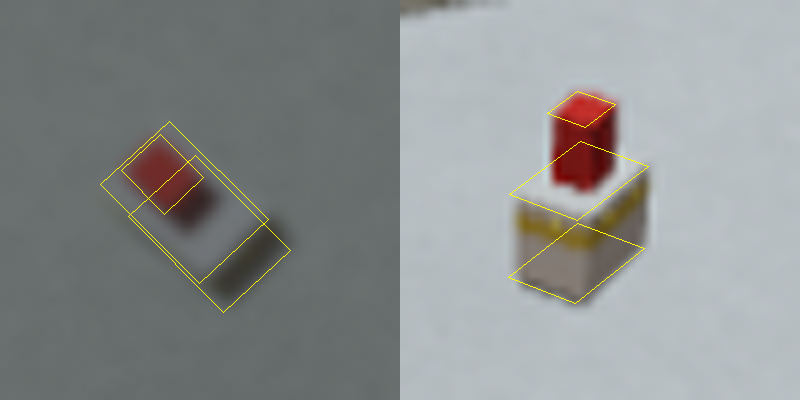

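The crop overlay (model outlines at 0.605, 0.295, 43°) lies on the red handle in the top view, at (162,172), and within about 1 px in the side view. I'll keep that pose and go for the grasp.

>>> {"method": "apply_moves", "body": {
  "travel": [
    [2,-1.6,0],
    [4,-3.2,-1],
    [6.5,-5,-2],
    [9,-7,-3],
    [11,-9,-5],
    [12.5,-9.8,-7],
    [12.5,-9.8,-9],
    [12.5,-9.8,-10]
  ],
  "roll": [-7,-14,-21,-28,-35,-42,-49,-54],
  "gripper": [6,6,6,6,6,6,6,6]
}}

```text
clock: 1.43
tool_pos: [0.6047, 0.2934, 0.1698]
eef_rot: [0.281, 0.649, -0.284, 0.647]
contact_force: [-0.4, -0.7, 0.5]
opening: 0.681
```

```bash
cat > st.py <<'E'
from plant import r,cams
from h import *
from scipy.spatial.transform import Rotation as Ro
def st():
    s=r.get_state();z=Ro.from_quat(s["eef_rot"]).as_matrix()
    print(round(s["clock"],2),"tcp",np.round(s["tool_pos"],4),"jawyaw",round(np.degrees(np.arctan2(z[1,2],z[0,2])),1),"tilt z",z[2].round(3),"F",np.round(s["contact_force"],1),"op mm",round(s["opening"]*88.1,1))
def snap(n,f,x,y,w,h,k=8):
    s=cams.snapshot(n);I=crop(s,x,y,w,h,k);cv2.imwrite(f"pics/{f}.png",I[:,:,::-1]);return s,I
E
python3 -c "
from st import *
st();snap('side','g1',230,90,140,110,5)"
```

```text
1.43 tcp [0.6047 0.2934 0.1698] jawyaw -47.1 tilt z [-1.    -0.005 -0.   ] F [-0.4 -0.7  0.5] op mm 60.0
```

View pics/g1.png

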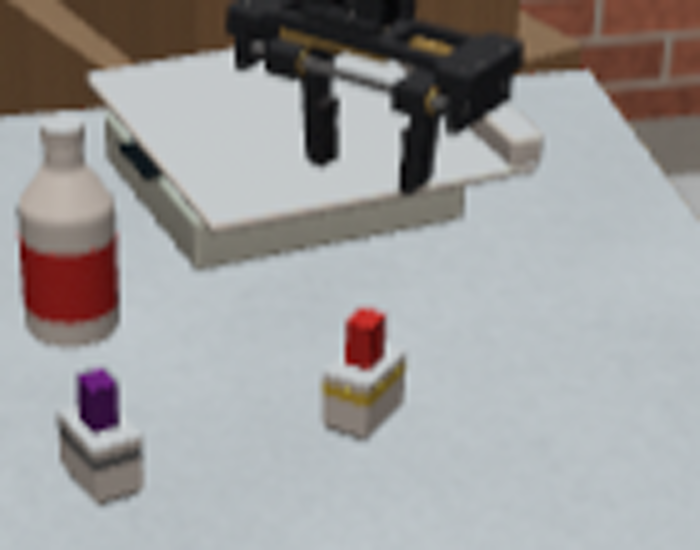

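The open fingers (tips at (322,160) and (412,188)) straddle the handle (365,340) from directly above. I'll descend and grip.

>>> {"method": "apply_moves", "body": {
  "travel": [
    [0.1,0.1,-3],
    [0.1,0.1,-6],
    [0.1,0.1,-8],
    [0.1,0.1,-9.5],
    [0.1,0.1,-10.3],
    [0.1,0.1,-10.3],
    [0.1,0.1,-10.3],
    [0.1,0.1,-10.3]
  ],
  "roll": [0,0,0,0,0,0,0,0],
  "gripper": [6,6,6,6,6,6,3,1],
  "newtons": 45
}}

```text
clock: 2.15
tool_pos: [0.6071, 0.2971, 0.0714]
eef_rot: [0.28, 0.649, -0.279, 0.65]
contact_force: [0.6, -0.5, 0.8]
opening: 0.557
```

>>> {"method": "apply_moves", "body": {
  "travel": [
    [0,0,0],
    [0,0,0],
    [0,0,0],
    [0,0,0],
    [0,0,0.5],
    [0,0,1.5],
    [0,0,3],
    [0,0,5]
  ],
  "roll": [0,0,0,0,0,0,0,0],
  "gripper": [0.5,0.5,0.5,0.5,0.5,0.5,0.5,0.5]
}}

```text
clock: 2.82
tool_pos: [0.6054, 0.2964, 0.1203]
eef_rot: [0.279, 0.65, -0.28, 0.649]
contact_force: [-0.0, -0.6, -0.5]
opening: 0.058
```

```bash
python3 -c "
from st import *
st();"
```

```text
2.82 tcp [0.6054 0.2964 0.1203] jawyaw -46.6 tilt z [-1.    -0.002 -0.   ] F [-0.  -0.6 -0.5] op mm 5.1
```

The fingers closed to 5 mm, so the grasp missed. I'll look.

```bash
python3 -c "
from st import *
st();snap('side','g2',260,110,90,80,8)
snap('top','g2t',140,130,100,80,7)
a=cv2.imread('pics/g2.png');b=cv2.imread('pics/g2t.png');a=cv2.resize(a,(400,356));b=cv2.resize(b,(400,320));b=cv2.copyMakeBorder(b,0,36,0,0,0);cv2.imwrite('pics/g2b.png',np.hstack([a,b]))"
```

```text
2.82 tcp [0.6054 0.2964 0.1203] jawyaw -46.6 tilt z [-1.    -0.002 -0.   ] F [-0.  -0.6 -0.5] op mm 5.1
```

View pics/g2b.png

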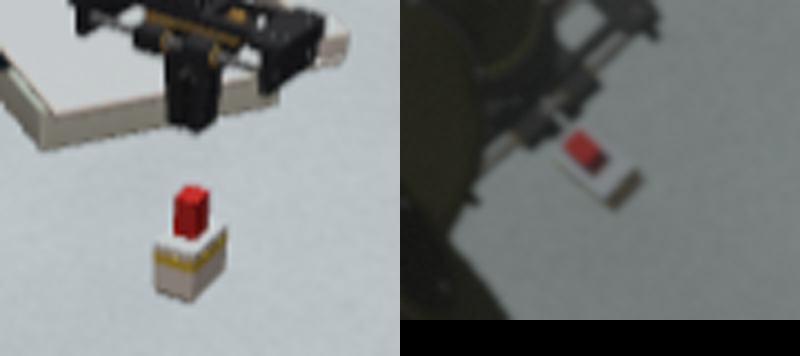

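```bash
python3 -c "
from st import *
st()
for n in('side','top'):
    s=cams.snapshot(n)
    for z in(.1063,.1253,.17):print(n,z,proj(s,[.6054,.2964,z]).round(1))
    a=np.array(s['R'])
    x,y=(165,145) if n=='top' else (285,145)
    I=crop(s,x,y,50,50);M=cv2.moments(red(I).astype(np.uint8));print('red',full([M['m10']/M['m00'],M['m01']/M['m00']],x,y).round(2))
    if n=='top':
        I=crop(s,155,135,60,60,10)
        for z in(.1063,.1253,.17):
            p=((proj(s,[.6054,.2964,z])-[155,135]+.5)*10).astype(int);cv2.circle(I,tuple(int(v) for v in p),4,(255,255,0),-1)
        cv2.imwrite('pics/g3.png',cv2.convertScaleAbs(I[:,:,::-1],alpha=1.8))
"
```

```text
2.92 tcp [0.609  0.2976 0.1243] jawyaw -46.6 tilt z [-1.     0.007  0.003] F [ 0.5 -0.5  0.7] op mm 4.7
side 0.1063 [302.4 147.6]
side 0.1253 [302.5 142.7]
side 0.17 [302.9 131. ]
red [302.44 157.24]
top 0.1063 [182.6 164. ]
top 0.1253 [181. 162.]
top 0.17 [177.1 157.1]
red [185.34 167.  ]
```

View pics/g3.png

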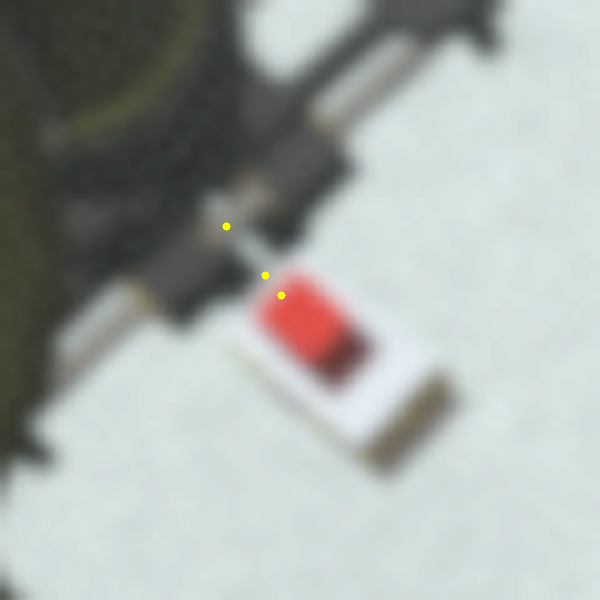

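The top view shows the pack untouched and the fingers around (250,240), ahead of the projected reported tip at (281,295). Both views put the real fingertips about 33 mm higher than the reported TCP implies, so the grip closed above the handle. I'll reopen and descend in steps, checking by picture and force.

>>> {"method": "apply_moves", "body": {
  "travel": [
    [0,0,0],
    [0,0,0],
    [0,0,0],
    [0,0,0],
    [0,0,0],
    [0,0,-2],
    [0,0,-4],
    [0,0,-5]
  ],
  "roll": [0,0,0,0,0,0,0,0],
  "gripper": [6,6,6,6,6,6,6,6]
}}

```text
clock: 3.68
tool_pos: [0.6048, 0.2963, 0.0678]
eef_rot: [0.279, 0.65, -0.281, 0.649]
contact_force: [-0.2, -0.5, -0.1]
opening: 0.643
```

>>> {"method": "apply_moves", "body": {
  "travel": [
    [0,0,-0.3],
    [0,0,-0.6],
    [0,0,-0.9],
    [0,0,-1.2],
    [0,0,-1.5],
    [0,0,-1.5],
    [0,0,-1.5],
    [0,0,-1.5]
  ],
  "roll": [0,0,0,0,0,0,0,0],
  "gripper": [6,6,6,6,6,6,6,6]
}}

```text
clock: 4.35
tool_pos: [0.6063, 0.2968, 0.0553]
eef_rot: [0.28, 0.649, -0.28, 0.65]
contact_force: [0.1, -0.3, -0.0]
opening: 0.682
```

```bash
python3 -c "
from st import *
st();s,I=snap('side','g4',270,110,70,80,7)
print(proj(s,[.606,.297,.041]))
t,J=snap('top','g4t',155,135,60,60,8)
st()
J=cv2.resize(J,(480,480));J=cv2.convertScaleAbs(J,alpha=1.8);I=I[:480,:]
J=cv2.resize(J,(300,300));J=cv2.copyMakeBorder(J,0,180,0,0,0)
cv2.imwrite('pics/g4b.png',np.hstack([I,J])[:,:,::-1])"
```

```text
4.35 tcp [0.6063 0.2968 0.0553] jawyaw -46.6 tilt z [-1.  0.  0.] F [ 0.1 -0.3 -0. ] op mm 60.1
[301.99524187 163.66653343]
4.45 tcp [0.6063 0.2968 0.0553] jawyaw -46.6 tilt z [-1.  0.  0.] F [ 0.  -0.4  0.8] op mm 60.1
```

View pics/g4b.png

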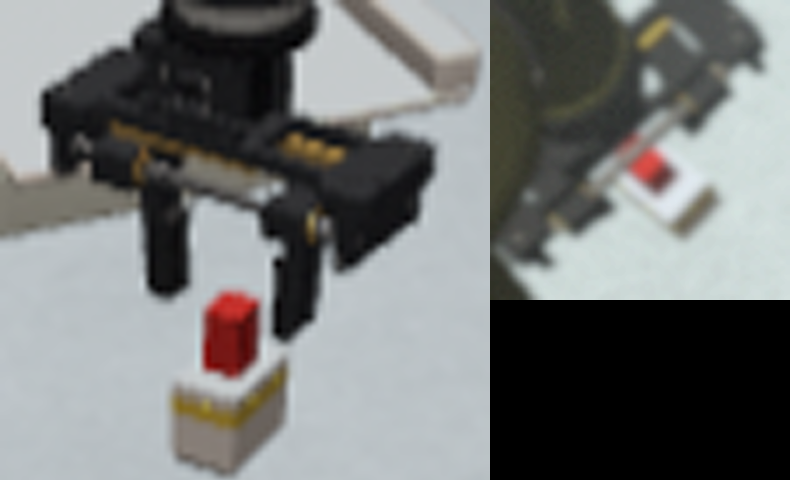

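The fingertips at (165,295) and (295,335) straddle the handle, with the tips about 10 mm below its top. That confirms the roughly 34 mm height offset. I'll lower another 22 mm and grip.

>>> {"method": "apply_moves", "body": {
  "travel": [
    [0,0,-0.5],
    [0,0,-1],
    [0,0,-1.4],
    [0,0,-1.8],
    [0,0,-2.1],
    [0,0,-2.1],
    [0,0,-2.1],
    [0,0,-2.1]
  ],
  "roll": [0,0,0,0,0,0,0,0],
  "gripper": [6,6,6,6,6,6,6,6]
}}

```text
clock: 5.12
tool_pos: [0.6063, 0.2968, 0.0342]
eef_rot: [0.28, 0.649, -0.28, 0.649]
contact_force: [0.4, 0.5, 0.6]
opening: 0.681
```

>>> {"method": "apply_moves", "body": {
  "travel": [
    [0,0,0],
    [0,0,0],
    [0,0,0],
    [0,0,0],
    [0,0,0],
    [0,0,0],
    [0,0,0],
    [0,0,0]
  ],
  "roll": [0,0,0,0,0,0,0,0],
  "gripper": [4,2.5,1,1,1,1,1,1],
  "newtons": 50
}}

```text
clock: 5.78
tool_pos: [0.6061, 0.2967, 0.034]
eef_rot: [0.28, 0.649, -0.28, 0.649]
contact_force: [0.3, 0.4, 0.0]
opening: 0.222
```

>>> {"method": "apply_moves", "body": {
  "travel": [
    [0,0,1],
    [0,0,3],
    [0,0,6],
    [0,0,9],
    [0,0,12],
    [-0.5,-2,14],
    [-1,-5,14],
    [-1.5,-8,14]
  ],
  "roll": [0,0,0,0,4,8,12,16],
  "gripper": [1,1,1,1,1,1,1,1]
}}

```text
clock: 6.45
tool_pos: [0.5916, 0.2173, 0.1762]
eef_rot: [0.186, 0.681, -0.184, 0.684]
contact_force: [0.4, -0.9, -3.5]
opening: 0.225
```

>>> {"method": "apply_moves", "body": {
  "travel": [
    [-0.5,-4,0],
    [-1,-8,0],
    [-1.5,-12,0],
    [-2,-16,0],
    [-2.5,-20,0],
    [-3,-24,0],
    [-3.5,-28,0],
    [-4,-31,0]
  ],
  "roll": [3,6,9,12,14.2,14.2,14.2,14.2],
  "gripper": [1,1,1,1,1,1,1,1]
}}

```text
clock: 7.12
tool_pos: [0.55, -0.0979, 0.1747]
eef_rot: [0.101, 0.7, -0.103, 0.7]
contact_force: [-0.2, -0.4, -2.8]
opening: 0.223
```

>>> {"method": "apply_moves", "body": {
  "travel": [
    [-0.3,-1.5,0],
    [-0.6,-2.5,0],
    [-0.6,-2.5,-1],
    [-0.6,-2.5,-2],
    [-0.6,-2.5,-3],
    [-0.6,-2.5,-3.5],
    [-0.6,-2.5,-3.5],
    [-0.6,-2.5,-3.5]
  ],
  "roll": [0,0,0,0,0,0,0,0],
  "gripper": [1,1,1,1,1,1,1,1]
}}

```text
clock: 7.78
tool_pos: [0.545, -0.117, 0.1383]
eef_rot: [0.101, 0.7, -0.1, 0.699]
contact_force: [0.3, 0.1, -2.1]
opening: 0.225
```

```bash
python3 -c "
from st import *
st();s,I=snap('side','b1',275,150,80,80,7);t,J=snap('top','b1t',285,130,80,80,7)
pickle.dump({'side':s,'top':t},open('s1.pkl','wb'))
I=cv2.resize(I,(400,400));J=cv2.convertScaleAbs(cv2.resize(J,(400,400)),alpha=1.6)
cv2.imwrite('pics/b1b.png',np.hstack([I,J])[:,:,::-1])"
```

```text
7.78 tcp [ 0.545  -0.117   0.1383] jawyaw -16.3 tilt z [-1.     0.    -0.001] F [ 0.3  0.1 -2.1] op mm 19.8
```

View pics/b1b.png

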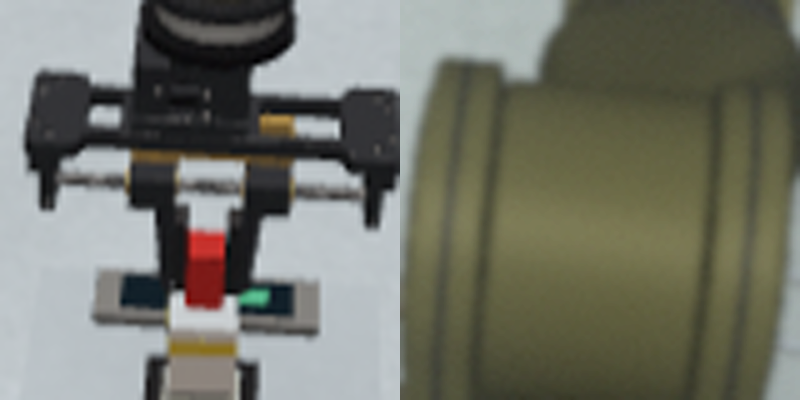

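The side view shows the pack held upright over the bay: handle at (207,270), band at (203,349), bay frame just below. The top view is blocked by the arm. I'll compare handle and band with where they should project for a centred pack.

```bash
cat > chk.py <<'E'
from h import *
def chk(s,cx,cy,uz,yaw=73.6):
    x,y=275,150;I=crop(s,x,y,80,80);h=cv2.cvtColor(I,cv2.COLOR_RGB2HSV)
    yl=(h[...,0]>20)&(h[...,0]<32)&(h[...,1]>120)&(h[...,2]>90)
    a=np.radians(yaw);u=np.array([np.cos(a),np.sin(a),0]);v=np.array([-u[1],u[0],0]);c=np.array([cx,cy,uz])
    def box(hx,hy,z0,z1):
        P=np.array([proj(s,c+i*hx*u+j*hy*v+[0,0,k]) for i in(-1,1) for j in(-1,1) for k in(z0,z1)],np.float32)
        return P
    M=lambda C:(lambda m:np.array([m['m10'],m['m01']])/m['m00'])(cv2.moments(C))
    r=full(big(red(I))[:,0],x,y);p=box(.012,.010,.049,.085)
    print("red  meas",r.min(0).round(1),r.max(0).round(1),M(r.astype(np.float32)).round(2),"pred",p.min(0).round(1),p.max(0).round(1),M(cv2.convexHull(p)).round(2))
    r=full(big(yl)[:,0],x,y);f=np.array([proj(s,c-.028*u+j*.018*v+[0,0,.035]) for j in(-1,1)])
    print("yellow meas",r.min(0).round(1),r.max(0).round(1),"pred x",f[:,0].round(1),"mid",f.mean(0).round(2),"meas mid",M(r.astype(np.float32)).round(2))
    for n,e in(("+u",u),("+v",v)): print(n,"px/mm",((proj(s,c+e*.001)-proj(s,c))).round(3))
E
python3 -c "
from chk import *
d=pickle.load(open('s1.pkl','rb'));chk(d['side'],.5454,-.1172,.1043)
d0=pickle.load(open('s0.pkl','rb'))
"
```

```text
red  meas [311.3 195.7] [319.7 211.2] [315.56 203.38] pred [311.7 195.5] [320.2 212.2] [315.91 203.84]
yellow meas [308.6 218.1] [321.4 220.6] pred x [321.8 308.2] mid [314.98 219.87] meas mid [314.91 219.34]
+u px/mm [ 0.014 -0.228]
+v px/mm [-0.366 -0.023]
```

Prediction and measurement agree within about 0.5 px (1 to 2 mm). Descending slowly.

>>> {"method": "apply_moves", "body": {
  "travel": [
    [0,0,-0.6],
    [0,0,-1.2],
    [0,0,-1.8],
    [0,0,-2.2],
    [0,0,-2.5],
    [0,0,-2.8],
    [0,0,-3.1],
    [0,0,-3.1]
  ],
  "roll": [0,0,0,0,0,0,0,0],
  "gripper": [1,1,1,1,1,1,1,1]
}}

```text
clock: 8.55
tool_pos: [0.5453, -0.1185, 0.1076]
eef_rot: [0.101, 0.7, -0.101, 0.7]
contact_force: [0.7, -0.0, -2.4]
opening: 0.224
```

>>> {"method": "apply_moves", "body": {
  "travel": [
    [0,0,-0.2],
    [0,0,-0.4],
    [0,0,-0.6],
    [0,0,-0.8],
    [0,0,-1.0],
    [0,0,-1.2],
    [0,0,-1.2],
    [0,0,-1.2]
  ],
  "roll": [0,0,0,0,0,0,0,0],
  "gripper": [1,1,1,1,1,1,1,1]
}}

```text
clock: 9.22
tool_pos: [0.5454, -0.1183, 0.0959]
eef_rot: [0.101, 0.7, -0.101, 0.7]
contact_force: [1.1, -0.2, -3.8]
opening: 0.224
```

>>> {"method": "apply_moves", "body": {
  "travel": [
    [0,0,-0.3],
    [0,0,-0.6],
    [0,0,-0.9],
    [0,0,-1.2],
    [0,0,-1.5],
    [0,0,-1.8],
    [0,0,-1.9],
    [0,0,-1.9]
  ],
  "roll": [0,0,0,0,0,0,0,0],
  "gripper": [1,1,1,1,1,1,1,1]
}}

```text
clock: 9.88
tool_pos: [0.5454, -0.1183, 0.0767]
eef_rot: [0.101, 0.7, -0.101, 0.7]
contact_force: [2.5, -0.9, -4.3]
opening: 0.222
```

>>> {"method": "apply_moves", "body": {
  "travel": [
    [0,0,-0.15],
    [0,0,-0.3],
    [0,0,-0.45],
    [0,0,-0.6],
    [0,0,-0.7],
    [0,0,-0.8],
    [0,0,-0.8],
    [0,0,-0.8]
  ],
  "roll": [0,0,0,0,0,0,0,0],
  "gripper": [1,1,1,1,1,1,1,1],
  "newtons": 60
}}

```text
clock: 10.55
tool_pos: [0.5457, -0.1182, 0.0699]
eef_rot: [0.101, 0.699, -0.101, 0.7]
contact_force: [0.9, -0.3, 5.6]
opening: 0.22
```

>>> {"method": "apply_moves", "body": {
  "travel": [
    [0,0,-0.1],
    [0,0,-0.2],
    [0,0,-0.3],
    [0,0,-0.4],
    [0,0,-0.5],
    [0,0,-0.5],
    [0,0,-0.5],
    [0,0,-0.5]
  ],
  "roll": [0,0,0,0,0,0,0,0],
  "gripper": [1,1,1,1,1,1,1,1]
}}

```text
clock: 11.22
tool_pos: [0.5457, -0.1183, 0.065]
eef_rot: [0.101, 0.699, -0.101, 0.7]
contact_force: [1.6, -0.5, 5.7]
opening: 0.222
```

The seat is yielding at a steady ~10 N. I'll continue to the hard stop.

>>> {"method": "apply_moves", "body": {
  "travel": [
    [0,0,-0.1],
    [0,0,-0.15],
    [0,0,-0.2],
    [0,0,-0.25],
    [0,0,-0.3],
    [0,0,-0.3],
    [0,0,-0.3],
    [0,0,-0.3]
  ],
  "roll": [0,0,0,0,0,0,0,0],
  "gripper": [1,1,1,1,1,1,1,1]
}}

```text
clock: 11.88
tool_pos: [0.5458, -0.1182, 0.0637]
eef_rot: [0.101, 0.699, -0.101, 0.701]
contact_force: [-1.5, 0.5, 21.6]
opening: 0.216
```

The force jumped to 22 N and motion stopped, which is the hard stop. I'll relieve, release and rise, then check.

>>> {"method": "apply_moves", "body": {
  "travel": [
    [0,0,0.1],
    [0,0,0.15],
    [0,0,0.15],
    [0,0,0.15],
    [0,0,0.15],
    [0,0,0.15],
    [0,0,0.15],
    [0,0,0.15]
  ],
  "roll": [0,0,0,0,0,0,0,0],
  "gripper": [1,1,4.5,4.5,4.5,4.5,4.5,4.5]
}}

```text
clock: 12.55
tool_pos: [0.5448, -0.1182, 0.0623]
eef_rot: [0.101, 0.7, -0.101, 0.7]
contact_force: [-0.2, -0.3, 0.3]
opening: 0.505
```

>>> {"method": "apply_moves", "body": {
  "travel": [
    [0,0,1],
    [0,0,3],
    [0,0,6],
    [0,0,9],
    [0,2,11],
    [0,5,11],
    [0,8,11],
    [0,10,11]
  ],
  "roll": [0,0,0,0,0,0,0,0],
  "gripper": [4.5,4.5,4.5,4.5,4.5,4.5,4.5,4.5]
}}

```text
clock: 13.22
tool_pos: [0.5453, -0.0149, 0.1738]
eef_rot: [0.101, 0.7, -0.099, 0.7]
contact_force: [0.4, 0.5, -0.3]
opening: 0.508
```

```bash
python3 -c "
from st import *
from chk import chk
st();s,I=snap('side','p1',275,190,90,90,8);pickle.dump(s,open('s2.pkl','wb'))
chk(s,.5454,-.1172,.030);chk(s,.5454,-.1172,.040)
h=cv2.cvtColor(I,cv2.COLOR_RGB2HSV);m=(h[...,0]>8)&(h[...,0]<22)&(h[...,1]>150)
r=full(big(m)[:,0],275,190);print('orange',r.min(0),r.max(0))
u=np.array([.282,.959,0])
for q in(0,.004): print('tab top pred if mid bar',q,proj(s,np.array([.545,-.118,.118])-u*(.069-q)))
"
```

```text
13.22 tcp [ 0.5453 -0.0149  0.1738] jawyaw -16.3 tilt z [-1.     0.002  0.001] F [ 0.4  0.5 -0.3] op mm 44.7
red  meas [310.9 218.3] [318.7 229.4] [314.83 223.87] pred [310.6 217.6] [318.8 233.8] [314.68 225.69]Traceback (most recent call last):
  File "<string>", line 5, in <module>
    chk(s,.5454,-.1172,.030);chk(s,.5454,-.1172,.040)
    ~~~^^^^^^^^^^^^^^^^^^^^^
  File "chk.py", line 12, in chk
    r=full(big(yl)[:,0],x,y);f=np.array([proj(s,c-.028*u+j*.018*v+[0,0,.035]) for j in(-1,1)])
           ~~~^^^^
  File "h.py", line 12, in big
    return max(cs,key=cv2.contourArea)
ValueError: max() iterable argument is empty
```

View pics/p1.png

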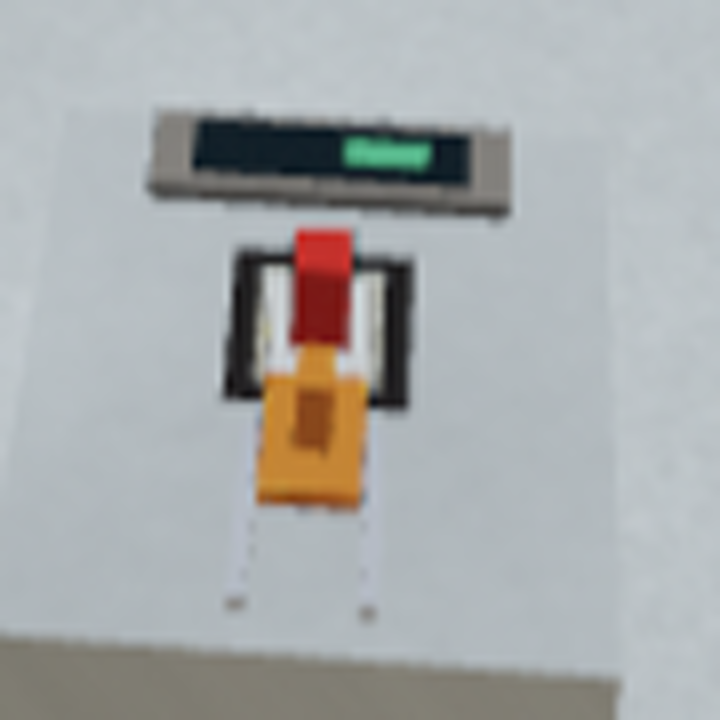

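The pack sits in the bay, its top edge at row 218.3 against 217.6 predicted for fully home. The latch is still open, its tab top at (316,362) in the crop. Next, locate the tab.

```bash
python3 -c "
from h import *
s=pickle.load(open('s2.pkl','rb'))
for p in((316,345),(316,363),(316,381)): print(onz(s,full(p,275,190),.118).round(4))
print('tab foot front',onz(s,full((310,450),275,190),.09).round(4))
print('bar front end',onz(s,full((311,495),275,190),.09).round(4), 'width',onz(s,full((262,430),275,190),.09)-onz(s,full((365,430),275,190),.09))
u=np.array([.282,.959]);print('midbar q=4mm',np.array([.545,-.118])-u*.065)
s0=pickle.load(open('s0.pkl','rb'))['top'];print(onz(s0,(344.2,187),.118))
"
```

```text
[ 0.5294 -0.1702  0.118 ]
[ 0.5272 -0.1791  0.118 ]
[ 0.525  -0.1878  0.118 ]
tab foot front [ 0.5238 -0.1895  0.09  ]
bar front end [ 0.5188 -0.2108  0.09  ] width [-0.03337804  0.00634825  0.        ]
midbar q=4mm [ 0.52667  -0.180335]
[ 0.51739555 -0.17438247  0.118     ]
```

>>> {"method": "apply_moves", "body": {
  "travel": [
    [-0.5,-4,0],
    [-0.9,-8,0],
    [-1.4,-12,0],
    [-1.8,-16.2,0],
    [-1.8,-16.2,-2],
    [-1.8,-16.2,-4],
    [-1.8,-16.2,-5],
    [-1.8,-16.2,-5]
  ],
  "roll": [0,0,0,0,0,0,0,0],
  "gripper": [4.5,4.5,4.5,4.5,4.5,4.5,4.5,4.5]
}}

```text
clock: 13.93
tool_pos: [0.5255, -0.1796, 0.121]
eef_rot: [0.101, 0.701, -0.101, 0.698]
contact_force: [-0.2, 0.9, -0.4]
opening: 0.509
```

>>> {"method": "apply_moves", "body": {
  "travel": [
    [0,0,-1],
    [0,0,-2],
    [0,0,-3],
    [0,0,-3.8],
    [0,0,-4.2],
    [0,0,-4.2],
    [0,0,-4.2],
    [0,0,-4.2]
  ],
  "roll": [0,0,0,0,0,0,0,0],
  "gripper": [4.5,4.5,4.5,4.5,4.5,4.5,4.5,4.5]
}}

```text
clock: 14.6
tool_pos: [0.5274, -0.1804, 0.0808]
eef_rot: [0.101, 0.7, -0.101, 0.7]
contact_force: [-0.9, -0.0, -0.2]
opening: 0.512
```

>>> {"method": "apply_moves", "body": {
  "travel": [
    [0,0,0],
    [0,0,0],
    [0,0,0],
    [0,0,0],
    [0,0,0],
    [0,0,0],
    [0,0,0],
    [0,0,0]
  ],
  "roll": [0,0,0,0,0,0,0,0],
  "gripper": [3,1.5,0.5,0.5,0.5,0.5,0.5,0.5],
  "newtons": 25
}}

```text
clock: 15.27
tool_pos: [0.5275, -0.1804, 0.0807]
eef_rot: [0.101, 0.7, -0.101, 0.7]
contact_force: [0.3, -0.4, 1.0]
opening: 0.13
```

The tab is pinched (11.5 mm). Sliding along +y.

>>> {"method": "apply_moves", "body": {
  "travel": [
    [0.07,0.24,0],
    [0.14,0.48,0],
    [0.21,0.72,0],
    [0.28,0.96,0],
    [0.35,1.2,0],
    [0.42,1.44,0],
    [0.49,1.68,0],
    [0.49,1.68,0]
  ],
  "roll": [0,0,0,0,0,0,0,0],
  "gripper": [0.5,0.5,0.5,0.5,0.5,0.5,0.5,0.5]
}}

```text
clock: 15.93
tool_pos: [0.5327, -0.1627, 0.0807]
eef_rot: [0.101, 0.7, -0.101, 0.7]
contact_force: [2.1, -0.7, 1.3]
opening: 0.137
```

>>> {"method": "apply_moves", "body": {
  "travel": [
    [0.04,0.12,0],
    [0.07,0.24,0],
    [0.1,0.36,0],
    [0.14,0.48,0],
    [0.14,0.48,0],
    [0.14,0.48,0],
    [0.14,0.48,0],
    [0.14,0.48,0]
  ],
  "roll": [0,0,0,0,0,0,0,0],
  "gripper": [0.5,0.5,0.5,0.5,0.5,0.5,0.5,0.5]
}}

```text
clock: 16.6
tool_pos: [0.5327, -0.1625, 0.0807]
eef_rot: [0.101, 0.7, -0.104, 0.7]
contact_force: [0.0, -9.0, 1.6]
opening: 0.131
```

It stopped after 18.5 mm with a 9 N reaction, consistent with the closed stop from a ~4 mm start. I'll relieve, release and rise.

>>> {"method": "apply_moves", "body": {
  "travel": [
    [-0.1,-0.3,0],
    [-0.1,-0.4,0],
    [-0.1,-0.4,0],
    [-0.1,-0.4,0],
    [-0.1,-0.4,0],
    [-0.1,-0.4,0],
    [-0.1,-0.4,0],
    [-0.1,-0.4,0]
  ],
  "roll": [0,0,0,0,0,0,0,0],
  "gripper": [0.5,0.5,4,4,4,4,4,4]
}}

```text
clock: 17.27
tool_pos: [0.5322, -0.1623, 0.0804]
eef_rot: [0.101, 0.7, -0.101, 0.7]
contact_force: [-0.2, -0.0, 0.8]
opening: 0.456
```

>>> {"method": "apply_moves", "body": {
  "travel": [
    [0,0,1],
    [0,0,3],
    [0,0,6],
    [0,0,9],
    [0,0,12],
    [0,4,15],
    [0,8,18],
    [0,12,18]
  ],
  "roll": [0,0,0,0,0,0,0,0],
  "gripper": [4,4,4,4,4,4,4,4]
}}

```text
clock: 17.93
tool_pos: [0.5342, -0.0564, 0.2627]
eef_rot: [0.103, 0.697, -0.103, 0.702]
contact_force: [0.3, 0.8, -0.1]
opening: 0.451
```

>>> {"method": "apply_moves", "body": {
  "travel": [
    [0,4,0],
    [0,8,0],
    [0,12,0],
    [0,16,0],
    [0,20,0],
    [0,24,0],
    [0,24,0],
    [0,24,0]
  ],
  "roll": [0,0,0,0,0,0,0,0],
  "gripper": [4,4,4,4,4,4,4,4]
}}

```text
clock: 18.6
tool_pos: [0.5316, 0.1884, 0.2586]
eef_rot: [0.099, 0.7, -0.098, 0.7]
contact_force: [0.6, -0.3, -0.5]
opening: 0.451
```

```bash
python3 -c "
from st import *
st();s,I=snap('side','e1',275,190,90,90,5);t,J=snap('top','e1t',272,140,118,100,4)
h=cv2.cvtColor(J,cv2.COLOR_RGB2HSV)
desc('orange',rect2:=np.array([onz(t,full(p,272,140,4),.09) for p in cv2.boxPoints(cv2.minAreaRect(big((h[...,0]>8)&(h[...,0]<22)&(h[...,1]>110))))]))
J=cv2.convertScaleAbs(J[:,:340],alpha=1.5);J=cv2.copyMakeBorder(J,0,50,0,0,0)
cv2.imwrite('pics/e1b.png',np.hstack([I,J])[:,:,::-1])"
```

```text
18.6 tcp [0.5316 0.1884 0.2586] jawyaw -16.1 tilt z [-1.     0.001 -0.   ] F [ 0.6 -0.3 -0.5] op mm 39.7
orange centre [ 0.5304 -0.1637  0.09  ] sides [35.7 55.2] long yaw 73.6
```

View pics/e1b.png

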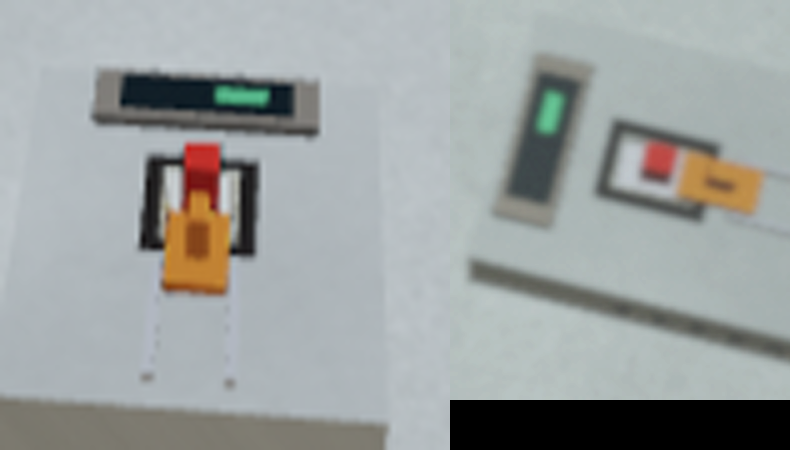

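The bar at (720,180) overlaps the bay and the pack's shoulder. The pack (handle at (660,160)) is square in the bay, and the gripper is clear. Handing in.

```bash
python3 -c "
from plant import r
print(r.finish_job())"
```

```text
the job is handed in; nothing more can be done
None
```

The fresh pack is in the bay, pressed to the hard stop. The orange latch is slid closed over its shoulder, and the gripper is clear. I handed the job in at about 18.7 s; no verdict is reported.

- **Seat:** it yielded at a steady push of roughly 10 N, then stopped hard at 22 N. In the side picture afterwards, the handle's top edge was within 0.7 px of where a fully home pack should show.
- **Latch:** it stopped after about 18.5 mm of slide with a 9 N reaction. The final top picture puts the bar's centre about 47 mm from the bay's centre, which is the closed position (about 22 mm). The bar covers the shoulder.
- **Disagreement:** the reported tool height read about 34 mm lower than both cameras showed. My first grasp therefore closed above the handle without touching the pack. I corrected for this using the camera heights, and the second grasp held.
- **Not checked:** I took no final measurement of the used pack, rack and bottle. No move went near the rack, and the arm only passed over or beside the bottle and used pack, with no contact forces seen.

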